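# Dip a sampling rod and hold the luminometer's shutter open for a reading

### The arm

A 6-joint arm with a two-finger parallel gripper is mounted at the origin on a cart in front of the work surface, level with it; the furniture and walls round the work are solid. World frame = base frame: x ahead of the robot, y to its left, z up, the work surface at z = 0. Lengths are in m, angles in rad, forces in N, time in s.
With the tool pointing down it reaches from about 0.35 to 0.975 m from the base axis. Payload 4.9 kg.
Tool frame: the origin (TCP) lies at the very end of the fingers, on their centre line; the grasp point (between the pads) lies 19 mm behind it; z points along the fingers, y is the line along which they close (so a half turn about z gives the same grasp; the last joint's range is limited). The gripper opens to 85 mm and grips with 20 to 120 N. Pads are 22 mm wide; open, the fingers measure 114 mm over their backs; the gripper's body (76 mm by 85 mm) begins 54 mm behind the grasp point. The pads swing forward as they close: fully open they stand 13 mm farther back than shut.
Start: joints at [-1.316, 0.053, 1.613, -0, 1.476, -0.119], TCP at [0.228, -0.582, 0.231] pointing down, gripper open.
Joint ranges: [-3.01, 3.01], [-1.01, 2.22], [0.06, 2.58], [-1.02, 4.17], [0.09, 2.62], [-3.14, 3.14]. Speed limits (rad/s): [2.57, 2.57, 3.14, 3.14, 3.14, 3.14].

### API

Orientations are given as a rotation vector (axis times angle).
In Python, from station import ctrl gives the robot as it stands.
- The arm moves only by the tool jog_arm, never from a script. Its argument "plan" is a list of rows, each a list of 7 numbers: the shift along the tool's x, y, z in units of 0.02 m (1.0 is 0.02 m), then the turn, a rotation vector about the tool's x, y, z in units of 45 degrees (1.0 is 45 degrees), then the opening, from -1 (shut) to 1 (fully open). A call has 1 to 8 rows; each row shifts and turns the commanded pose from where the row before left it, along the tool's axes as they then stand; what a row does not reach is not made up. A row lasts 1/10 s, in which the tool goes at most 50 mm and 8.59 degrees, less where a joint would pass 70% of its speed; a pose out of reach is approached as far as the arm can. A call with a number of a shift or a turn outside -1 to 1 is refused whole. A call with a gripper value outside its range is refused whole. The fingers move at their own pace and stop on an object; "grip_force" is the grip in N (left out, the last holds). Time passes only in rows, so rows that do not move let the fingers close. It gives the time, the measured TCP pose, the force, the opening and the grip force at its end, in the units of the state.
- ctrl.get_obs(): the state, without advancing time (a new reading comes with each control period).
- ctrl.get_image(name): name is "side" or "top" or "wrist"; returns (picture, depth): 400x640x3 uint8, red, green, blue; 400x640 float32, m along the optical axis (not along the pixel's ray), 0 where there is no reading.
- ctrl.camera_info(name): a dict with "camera_matrix" (3x3 intrinsics, pixels), "rvec" (rotation vector, rad) and "tvec" (3), from world to camera coordinates, as OpenCV has them; the wrist camera has in their place "T_tool_cam" (4x4, takes a point from camera to tool coordinates, whose origin is the TCP and whose axes are the flange's). Camera axes: x right, y down, z forward; pixel columns grow to the right and rows downward; lengths in m; the calibration is good to about 2 mm. A picture is of the moment at which its call begins: read the wrist's pose just before it. camera_info takes no time and is no camera call.
- ctrl.finish_job(): hands the job in; it is judged then, once.
The state is a dict: "t": time; "q": joint angles; "dq": joint speeds; "effort": joint torques, N m; "tool_pos": TCP position; "tool_rot": TCP orientation; "contact_force": force on the tool from outside, world axes, zero at the start; "wrist_torque": the same for the moment, N m; "opening": finger opening in m; "grip_force": force on a finger pad.
Only numpy, scipy, OpenCV 4.12 (cv2) and the standard library are available. Lean on these libraries where they do the work, as an engineer would, in place of code of your own. Each camera call takes 0.05 s, during which the arm holds its last target. There are 200 camera calls.

### The job

Take the sampling dipper (the rod with the tall slim grip) out of the rack, dip its tip more than halfway down into the beaker on the grey board, and hang it in the luminometer's well, fully home on its shoulder. Only then pull the shutter slide out against its spring until its front edge is level with the black line across its guide rails, and keep it there: the program finishes while the gripper still holds the shutter at the mark. Leave the calibration rods, the jars and the beaker standing where they are.

Things in the scene. Friction and masses are not known exactly. Their poses are not given: they have to be found in the camera images.
- luminometer: bench luminometer, white case 220 (x) x 140 (y) x 116 mm high, fixed on a 10 mm grey board, place and yaw vary; origin under its middle, z up. Front (-x): low deck, top z = 62 mm, x -115 to +15; rear: tower, x +15 to +105, black top plate at z = 116 with the well. On the deck two aluminium rails (tops z = 71, 7 wide, 41 apart) guide the shutter slide, pulled out toward -x of this frame
- well_mouth (a point): centre of the well's mouth in the tower's top plate, at (60, 0, 116) mm of the luminometer; the well is a round vertical hole of 20 mm diameter and 88 mm depth, axes as the luminometer's
- shutter_knob (a point): middle of the upright black knob on the shutter slide: a ribbed cylinder, 20 mm diameter, from z = 68.5 to 102.5 mm of the luminometer (this point lies at 88.5 mm), on the slide 14 mm behind its front edge; with the shutter closed it is at (-41, 0, 88.5) mm of the luminometer; moves with the slide
- shutter_edge (a point): middle of the front edge of the steel shutter slide (32 mm wide, 5 mm thick, top at z = 68.5 mm of the luminometer); with the shutter closed it is at x = -55 mm of the luminometer
- shutter_mark (a point): the mark: middle of the black line across the tops of both guide rails, at x = -85 mm of the luminometer, 30 mm in front of the closed slide's edge
- shutter (a joint): how far the shutter slide is pulled out (m): 0 closed, 0.030 front edge at the mark (light path fully open), 0.045 end stop (past the mark the light path is covered again). A spring draws it shut: about 3 N when closed, 7.5 N at the mark, 10 N at the stop
- rack: white rod rack, 168 (y) x 62 (x) x 95 mm high, fixed, place and yaw vary; origin under its middle, at z = 0. Its 12 mm thick top plate has three 20 mm holes along y at -50, 0 and +50 mm; a rod hangs in each by its shoulder, which rests on the top at z = 95 mm. Which rod hangs where varies
- dipper: sampling dipper, rigid plastic rod 126 mm long, 35 g, hanging upright; origin at its lowest point, z up the rod. Ringed tip 10 mm dia. to z = 12 mm; stem 6 mm to 50; cone to 58; plug 16 mm dia. to 80; shoulder flange 26 mm dia. 80 to 84; ribbed grip 18 mm dia. 84 to 126. The only rod with a tall slim grip (46 mm above the rack's top incl. flange)
- dipper_tip (a point): lowest point of the dipper's tip
- dipper_shoulder (a point): centre of the underside of the dipper's shoulder flange, 80 mm above the tip; home when it lies on the well's mouth
- cal_rod_1: calibration rod with a squat round head, 28 mm diameter and 16 mm high above the rack's top; origin on its axis 80 mm below the head's underside; stays in the rack
- cal_rod_2: second calibration rod, same shape; stays in the rack
- beaker: open translucent plastic beaker with a small spout, 56 mm outside diameter at the rim (50 mm inside), 45 mm at the foot, 68 mm high, floor 2 mm thick, light and loose; origin under its middle, z up; stands on the 10 mm grey board
- jar_tall: clear sample jar with a lid, 48 mm diameter, 80 mm high, stays where it stands; origin under its middle
- jar_low: small sample jar with a lid, 39 mm diameter, 46 mm high; origin under its middle
Mind the look-alikes: they are no part of the job. Leave any yellow look-alike of the beaker alone.

How it is judged:
On the way, in this order (a step that is already met when the one before it is completed fails the run):
1. the dipper's tip is more than halfway down inside the upright beaker (z of dipper_tip in the frame of beaker below 0.034 m and horizontal distance between dipper_tip and beaker below 0.024 m and angle between beaker's own z axis and vertical below 0.2 rad), for 0.1 s.
2. the dipper hangs in the well, shoulder on the well's mouth (z of dipper_shoulder in the frame of well_mouth below 0.003 m and horizontal distance between dipper_shoulder and well_mouth below 0.004 m and angle between dipper's own z axis and vertical below 0.08 rad), for 0.2 s.
At the end, for the whole second after the job is handed in: Through the last second the gripper holds the shutter (over 3 N) with its edge within 4 mm of the mark (joint 0.026 to 0.034); the dipper hangs free in the well, shoulder within 3 mm of the mouth's height and 4 mm of its centre, upright within 0.08 rad; the beaker stands upright (all of step 2 and value of joint shutter between 0.026 and 0.034 m and contact force between the fingers and luminometer above 3 N and contact force between the fingers and dipper below 0.1 N and angle between beaker's own z axis and vertical below 0.2 rad); the arm keeps its last pose, push and grip.
It fails at once if the shutter is drawn out while the dipper is not home in the well (room light on the detector) (value of joint shutter above 0.008 m and (z of dipper_shoulder in the frame of well_mouth above 0.006 m or horizontal distance between dipper_shoulder and well_mouth above 0.006 m)).
It fails at once if a calibration rod is lifted or knocked (distance of any of cal_rod_1, cal_rod_2 from where it was at the start of the episode above 0.02 m).
It fails at once if the beaker is knocked over or pushed away (angle between beaker's own z axis and vertical above 0.5 rad or distance of beaker from where it was at the start of the episode above 0.04 m).
It fails at once if a jar is pushed away (distance of any of jar_tall, jar_low from where it was at the start of the episode above 0.03 m).
It also fails if it takes over 54 s, if anything falls off the work surface, if the arm or the gripper's body presses on something with over 40 N, if the wrist force passes 120 N, or if a joint passes its speed limit or range.

## Working session

There is one attempt and no reset: what is moved stays moved. The work goes in short steps, Python scripts to look and compute and a tool call to move; the robot and the scene stay as the last step left them, time stands still between calls to the robot, and variables do not carry over. Pictures are saved under pics/ and viewed, at most 10 in all, crops included, and the job is handed in when it is done.

Besides the shell and the picture viewer there is one more tool, called after ">>>" as name([rows], argument=value, ...), one row to a line, values as JSON. jog_arm: Moves the arm, as the interface text tells. Shifts and turns lie within -1 to 1; 1 stands for 0.02 m of shift or 45 degrees of turn. Its arguments: {"type":"object","properties":{"plan":{"type":"array"},"grip_force":{"type":"number"}},"required":["plan"]}

```bash
ls; mkdir -p pics
python3 - <<'E'
from station import ctrl
import cv2,numpy as np
o=ctrl.get_obs();print(o)
for n in("side","top"):
    p,d=ctrl.get_image(n);cv2.imwrite(f"pics/{n}0.png",p[:,:,::-1]);np.savez(f"pics/{n}0.npz",p=p,d=d);print(n,ctrl.camera_info(n))
print(ctrl.camera_info("wrist"))
E
```

```text
pics
{'t': 0.0, 'q': array([-1.31603922e+00,  5.33534853e-02,  1.61429644e+00,  2.60459654e-05,
        1.47597224e+00, -1.19010513e-01]), 'dq': array([ 0.00037563, -0.0006935 , -0.00058872, -0.00095882,  0.00188607,
       -0.00064051]), 'effort': array([-1.97227644e-03, -3.93690920e+01, -3.70177567e+01, -2.26844750e-04,
        7.15666582e-03, -1.56258375e-05]), 'tool_pos': array([ 0.22804829, -0.58124863,  0.23006364]), 'tool_rot': array([-3.08490061e+00, -5.83320850e-01,  1.75466354e-04]), 'contact_force': array([ 0.1960102 , -0.09575831, -0.18177011]), 'wrist_torque': array([-0.00646949,  0.02213439, -0.0322251 ]), 'grip_force': 0.0, 'opening': 0.08530243208388791}
side {'camera_matrix': array([[506.7714673 ,   0.        , 324.82179866],
       [  0.        , 506.7714673 , 190.59650792],
       [  0.        ,   0.        ,   1.        ]]), 'rvec': array([ 2.01589871, -0.48073106,  0.28965234]), 'tvec': array([-0.57501847,  0.15477095,  0.99084644])}
top {'camera_matrix': array([[426.34177054,   0.        , 319.58098188],
       [  0.        , 426.34177054, 200.8101575 ],
       [  0.        ,   0.        ,   1.        ]]), 'rvec': array([ 2.19434843, -2.13513311,  0.15856474]), 'tvec': array([-0.20389367,  0.5559278 ,  1.05482357])}
{'camera_matrix': array([[341.67089415,   0.        , 319.06130604],
       [  0.        , 341.67089415, 200.16085119],
       [  0.        ,   0.        ,   1.        ]]), 'T_tool_cam': array([[-1.69218809e-04, -9.50069848e-01, -3.12037267e-01,
         8.06582579e-02],
       [ 9.99999857e-01, -2.43213950e-06, -5.34897912e-04,
        -1.03757492e-04],
       [ 5.07431460e-04, -3.12037313e-01,  9.50069712e-01,
        -1.43130351e-01],
       [ 0.00000000e+00,  0.00000000e+00,  0.00000000e+00,
         1.00000000e+00]])}
```

View pics/side0.png

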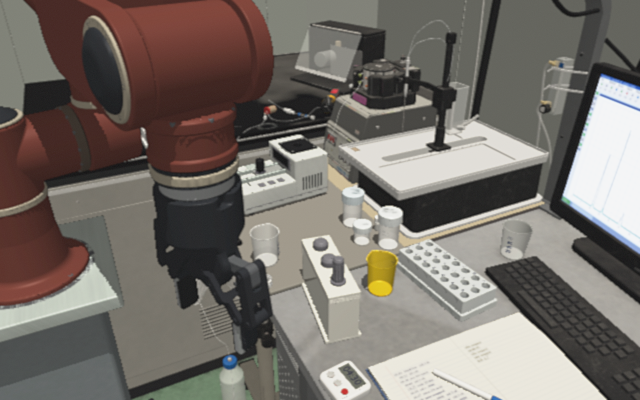

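View pics/top0.png

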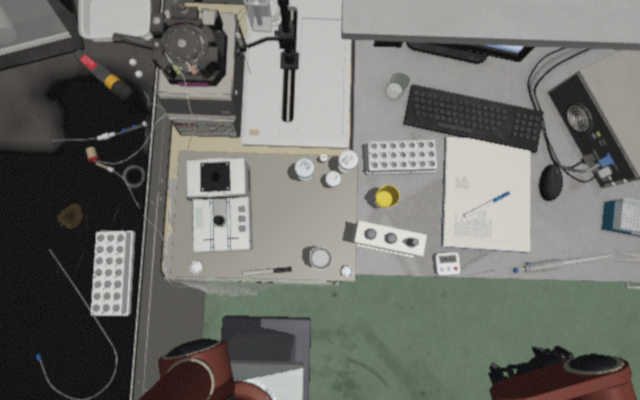

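The side view shows the luminometer at (290,170), the beaker at (265,243), the rack at (330,285) with the dipper at (338,268), and the gripper at (250,290). The top view shows the tower well at (215,177), the shutter knob at (219,220), the beaker at (319,257), and the rods at (371,234), (391,238) and (413,242).

```bash
cat > h.py <<'E'
import cv2,numpy as np
from scipy.spatial.transform import Rotation as R
from station import ctrl
def cam(n,o=None):
    c=ctrl.camera_info(n);K=c["camera_matrix"]
    if n!="wrist":
        Rm=R.from_rotvec(c["rvec"]).as_matrix();return K,Rm.T,-Rm.T@c["tvec"]
    T=c["T_tool_cam"];Rt=R.from_rotvec(o["tool_rot"]).as_matrix()
    return K,Rt@T[:3,:3],Rt@T[:3,3]+o["tool_pos"]
def ray(C,u,v):
    K,Rw,p=C;return p,Rw@np.linalg.solve(K,[u,v,1.])
def on(C,u,v,z):
    p,d=ray(C,u,v);return p+d*(z-p[2])/d[2]
def dep(C,D,u,v):
    p,d=ray(C,u,v);return p+d*D[int(v),int(u)]
def proj(C,X):
    K,Rw,p=C;x=K@(Rw.T@(np.array(X)-p));return x[:2]/x[2]
def cross(a,b):
    (p,d),(q,e)=a,b;d=d/np.linalg.norm(d);e=e/np.linalg.norm(e)
    s=np.linalg.lstsq(np.c_[d,-e],q-p,rcond=None)[0];x,y=p+d*s[0],q+e*s[1]
    return (x+y)/2,np.linalg.norm(x-y)
E
python3 - <<'E'
from h import *
np.set_printoptions(precision=4,suppress=True)
t=np.load("pics/top0.npz");s=np.load("pics/side0.npz")
C=cam("top");S=cam("side")
for n,u,v in(("r1",371,234),("r2",391,238),("r3",413,242),("well",215,177),("knob",219,220),("beak",319,257),("board",280,220),("tower",195,165),("yellow",387,197),("jar",304,169),("jar2",347,160)):
    P=dep(C,t["d"],u,v);print(n,P,"side px",proj(S,P))
for n,u,v in (("r",320,243),("dip",338,262)):print(n,dep(S,s["d"],u,v))
a=cv2.resize(t["p"][130:290,160:440,::-1],None,fx=2.8,fy=2.8,interpolation=cv2.INTER_CUBIC);cv2.imwrite("pics/topcrop.png",a)
E
```

```text
r1 [ 0.4762 -0.3114  0.1098] side px [319.3937 240.8372]
r2 [ 0.468  -0.3593  0.1086] side px [327.7652 256.9599]
r3 [ 0.4588 -0.4041  0.1404] side px [335.6998 256.831 ]
well [0.6072 0.0709 0.0825] side px [298.3633 159.6804]
knob [0.4995 0.0494 0.1097] side px [259.5817 161.1434]
beak [ 0.4185 -0.1914  0.0119] side px [266.5274 259.3758]
board [ 0.5114 -0.0873  0.0105] side px [288.9714 224.0056]
tower [0.6278 0.1109 0.121 ] side px [298.972  138.2488]
yellow [ 0.5816 -0.3687 -0.0011] side px [384.7711 292.283 ]
jar [ 0.6325 -0.1473  0.0892] side px [350.8988 192.4413]
jar2 [ 0.6581 -0.2527  0.0903] side px [388.0745 211.4999]
r [ 0.4726 -0.321   0.1122]
dip [ 0.4566 -0.416   0.1389]
```

View pics/topcrop.png

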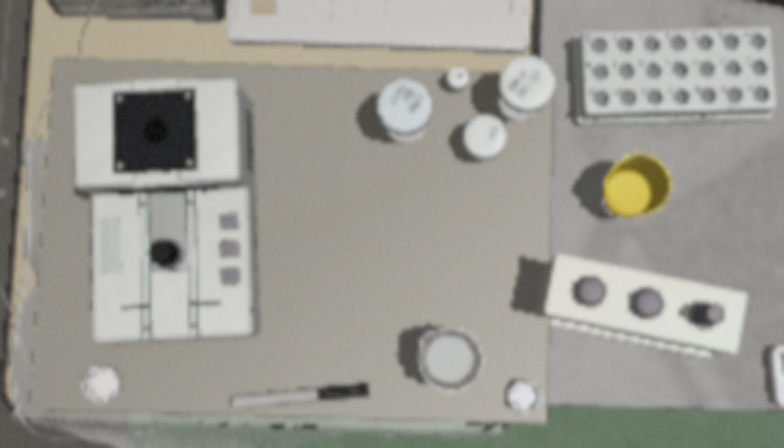

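The crop confirms the dipper at the right-hand hole of the rack (full image px about (413,242)). The two squat rods are to its left, and the line across the rails is at about (220,238).

```bash
cat >> h.py <<'E'
def move(target,ydir=None):
    """print remaining move in tool axes & units, from measured pose"""
    o=ctrl.get_obs();Rt=R.from_rotvec(o["tool_rot"])
    d=Rt.inv().apply(np.array(target)-o["tool_pos"])/0.02
    print("t",round(o["t"],2),"pos",o["tool_pos"].round(4),"xax",Rt.apply([1,0,0]).round(3),"yax",Rt.apply([0,1,0]).round(3),"q6",o["q"][5].round(3),"shift",d.round(2))
    if ydir is not None:
        for s in(1,-1):
            y=s*np.array([*ydir,0.])/np.hypot(*ydir);z=np.array([0,0,-1.]);x=np.cross(y,z)
            rv=(Rt.inv()*R.from_matrix(np.c_[x,y,z])).as_rotvec()
            print(" turn units",(rv/(np.pi/4)).round(3),"shift after turn",((np.c_[x,y,z]).T@(np.array(target)-o["tool_pos"])/0.02).round(2))
E
python3 - <<'E'
from h import *
np.set_printoptions(precision=4,suppress=True)
t=np.load("pics/top0.npz");C=cam("top")
g=cv2.cvtColor(t["p"],cv2.COLOR_RGB2GRAY)
# rod heads: dark on white plate in rack region
m=np.zeros_like(g);m[226:252,360:424]=(g[226:252,360:424]<120)
n,l,st,ce=cv2.connectedComponentsWithStats(m)
for i in range(1,n):
    if st[i,4]>15:print(st[i],ce[i],on(C,*ce[i],.111))
r1,r2=on(C,371,234,.111),on(C,391,238,.111)
print("d",on(C,413,241.8,.141), on(C,371,234,.111))
y=r1-r2;print(np.linalg.norm(y));move([.459,-.404,.25],[0.983,-.18])
E
```

```text
[365 230   6   9  28] [366.8571 234.0357] [ 0.4758 -0.3014  0.111 ]
[385 234   7   9  35] [387.2571 238.    ] [ 0.4677 -0.3499  0.111 ]
[405 238  10   8  58] [409.4655 241.8621] [ 0.46   -0.4028  0.111 ]
d [ 0.4593 -0.404   0.141 ] [ 0.4761 -0.3112  0.111 ]
0.048310812727662286
t 0.1 pos [ 0.2281 -0.5813  0.2301] xax [0.931 0.365 0.   ] yax [ 0.365 -0.931 -0.002] q6 -0.119 shift [13.99 -4.04 -0.98]
 turn units [-0.002 -0.002 -1.293] shift after turn [10.8   9.76 -0.99]
 turn units [-0.002  0.002  2.707] shift after turn [-10.8   -9.76  -0.99]
```

>>> jog_arm([
  [1,-0.29,-0.12,0,0,0,1],
  [1,-0.29,-0.12,0,0,0,1],
  [1,-0.29,-0.12,0,0,0,1],
  [1,-0.29,-0.12,0,0,0,1],
  [1,-0.29,-0.12,0,0,0,1],
  [1,-0.29,-0.12,0,0,0,1],
  [1,-0.29,-0.12,0,0,0,1],
  [1,-0.29,-0.12,0,0,0,1],
])

```text
t: 0.9
tool_pos: [0.3607, -0.4793, 0.2499]
tool_rot: [-3.086, -0.584, 0.001]
contact_force: [-0.2, 0.5, -0.0]
opening: 0.0852
grip_force: 0.0
```

>>> jog_arm([
  [1,-0.29,0,0,0,-0.16,1],
  [0.99,-0.16,0,0,0,-0.16,1],
  [0.96,-0.04,0,0,0,-0.16,1],
  [0.95,0.08,0,0,0,-0.16,1],
  [0.93,0.2,0,0,0,-0.16,1],
  [0.9,0.32,0,0,0,-0.16,1],
  [0,0,0,0,0,-0.16,1],
  [0,0,0,0,0,-0.17,1],
])

```text
t: 1.7
tool_pos: [0.453, -0.4073, 0.2497]
tool_rot: [-2.408, -2.015, 0.0]
contact_force: [0.1, -0.5, 0.2]
opening: 0.0855
grip_force: 0.0
```

Run:
```python
from h import *
np.set_printoptions(precision=4,suppress=True)
move([.459,-.404,.25],[0.983,-.18])
o=ctrl.get_obs();p,d=ctrl.get_image("wrist");cv2.imwrite("pics/w1.png",p[:,:,::-1]);np.savez("pics/w1.npz",p=p,d=d,r=o["tool_rot"],x=o["tool_pos"])
```

```text
t 1.7 pos [ 0.453  -0.4073  0.2497] xax [0.176 0.984 0.001] yax [ 0.984 -0.176 -0.001] q6 -0.677 shift [ 0.21  0.27 -0.01]
 turn units [-0.001 -0.001  0.005] shift after turn [ 0.22  0.26 -0.01]
 turn units [ 0.002 -0.002 -3.995] shift after turn [-0.22 -0.26 -0.01]
```

View pics/w1.png

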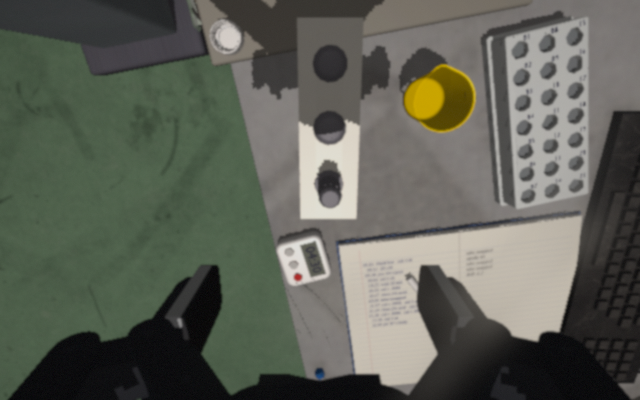

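The wrist view shows the dipper's grip with its top at about (329,197), standing between the open fingers' columns. The squat heads are at (330,63) and (329,128).

Run:
```python
from h import *
np.set_printoptions(precision=4,suppress=True)
f=np.load("pics/w1.npz");C=cam("wrist",dict(tool_rot=f["r"],tool_pos=f["x"]))
d=f["d"]
# points from depth in the region, top of dipper: height within 4 mm of max
vv,uu=np.mgrid[150:215,305:355];P=np.array([dep(C,d,u,v) for u,v in zip(uu.ravel(),vv.ravel())])
h=P[:,2];print("max h",np.percentile(h,99.5));k=(h>.137)&(h<.147);print(k.sum(),"top px",uu.ravel()[k].mean(),vv.ravel()[k].mean(),"mid",(P[k].min(0)+P[k].max(0))/2,P[k].mean(0),np.ptp(P[k],0))
u0,v0=uu.ravel()[k].mean(),vv.ravel()[k].mean()
x=cross(ray(C,u0,v0),ray(cam("top"),413,241.8));print("two-view",x)
for u,v in((330,63),(329,128)):print(dep(C,d,u,v),on(C,u,v,.111))
g=P[(h>.13)];move([*((P[k].min(0)+P[k].max(0))/2)[:2],.106],[.983,-.18])
```

```text
max h 0.14260826703947527
374 top px 330.09893048128345 197.3422459893048 mid [ 0.4617 -0.4096  0.1401] [ 0.4617 -0.4087  0.1407] [0.0171 0.0172 0.0061]
two-view (array([ 0.4604, -0.4007,  0.1608]), np.float64(0.004652919477519522))
[ 0.4789 -0.3115  0.1122] [ 0.4789 -0.3115  0.111 ]
[ 0.4699 -0.3597  0.1114] [ 0.4699 -0.3597  0.111 ]
t 1.75 pos [ 0.4528 -0.4075  0.2497] xax [0.173 0.985 0.001] yax [ 0.985 -0.173 -0.001] q6 -0.681 shift [-0.03  0.46  7.19]
 turn units [-0.001 -0.001  0.009] shift after turn [-0.02  0.45  7.19]
 turn units [ 0.002 -0.002 -3.991] shift after turn [ 0.02 -0.45  7.19]
```

>>> jog_arm([
  [0,0.23,0.9,0,0,0,1],
  [0,0.23,0.9,0,0,0,1],
  [0,0,0.9,0,0,0,1],
  [0,0,0.9,0,0,0,1],
  [0,0,0.9,0,0,0,0.3],
  [0,0,0.9,0,0,0,0.0],
  [0,0,0.9,0,0,0,-0.2],
  [0,0,0.9,0,0,0,-0.2],
], grip_force=30)

```text
t: 2.55
tool_pos: [0.4609, -0.4089, 0.1033]
tool_rot: [-2.415, -2.005, 0.0]
contact_force: [-0.4, 0.1, -1.2]
opening: 0.034
grip_force: 0.0
```

Run:
```python
from h import *
move([.4617,-.409,.106])
print(ctrl.get_obs()["opening"])
```

```text
t 2.55 pos [ 0.4609 -0.4089  0.1033] xax [0.184 0.983 0.002] yax [ 0.983 -0.184 -0.002] q6 -0.661 shift [ 0.    0.04 -0.14]
0.03401024324633441
```

Well positioned, so I'll close on the grip, then lift.

>>> jog_arm([
  [0,0.03,-0.1,0,0,0,-1],
  [0,0,0,0,0,0,-1],
  [0,0,0,0,0,0,-1],
  [0,0,0,0,0,0,-1],
  [0,0,0,0,0,0,-1],
  [0,0,0,0,0,0,-1],
], grip_force=40)

```text
t: 3.15
tool_pos: [0.4626, -0.4098, 0.1091]
tool_rot: [2.416, 2.008, 0.001]
contact_force: [0.5, 3.0, 0.2]
opening: 0.017
grip_force: 39.8
```

>>> jog_arm([
  [0,0,-0.5,0,0,0,-1],
  [0,0,-0.8,0,0,0,-1],
  [0,0,-0.8,0,0,0,-1],
  [0,0,-0.8,0,0,0,-1],
  [0,0,-0.8,0,0,0,-1],
  [0,0,-0.8,0,0,0,-1],
  [0,0,-0.8,0,0,0,-1],
  [0,0,-0.3,0,0,0,-1],
])

```text
t: 3.95
tool_pos: [0.463, -0.4106, 0.2235]
tool_rot: [2.413, 2.006, 0.0]
contact_force: [0.2, -0.0, -0.0]
opening: 0.0166
grip_force: 39.9
```

Run:
```python
from h import *
np.set_printoptions(precision=4,suppress=True)
t=np.load("pics/top0.npz");C=cam("top");s=np.load("pics/side0.npz");S=cam("side")
print("top rim",on(C,320.4,257.9,.078))
# depth-based rim points
vv,uu=np.mgrid[240:276,302:340];P=np.array([dep(C,t["d"],u,v) for u,v in zip(uu.ravel(),vv.ravel())])
k=(P[:,2]>.06)&(P[:,2]<.09);print(k.sum(),P[k].mean(0),(P[k].min(0)+P[k].max(0))/2,np.ptp(P[k],0),np.sort(P[k][:,2])[[0,-1]])
vv,uu=np.mgrid[222:270,245:285];Q=np.array([dep(S,s["d"],u,v) for u,v in zip(uu.ravel(),vv.ravel())])
k=(Q[:,2]>.065)&(Q[:,2]<.09)&(Q[:,0]<.5);print(k.sum(),(Q[k].min(0)+Q[k].max(0))/2,np.ptp(Q[k],0))
b=on(C,320.4,257.9,.078);move([b[0],b[1],.26])
print("side pred",proj(S,b))
```

```text
top rim [ 0.4167 -0.1935  0.078 ]
109 [ 0.4172 -0.1955  0.0743] [ 0.4166 -0.1938  0.072 ] [0.0533 0.0559 0.0223] [0.0608 0.0831]
388 [ 0.4159 -0.1942  0.0733] [0.0553 0.0583 0.0165]
t 3.95 pos [ 0.463  -0.4106  0.2235] xax [ 0.183  0.983 -0.002] yax [ 0.983 -0.183  0.003] q6 -0.662 shift [10.25 -4.26 -1.86]
side pred [264.1956 231.8861]
```

>>> jog_arm([
  [0.25,0,-0.5,0,0,0,-1],
  [1,-0.4,-0.4,0,0,0,-1],
  [1,-0.5,0,0,0,0,-1],
  [1,-0.5,0,0,0,0,-1],
  [1,-0.5,0,0,0,0,-1],
  [1,-0.5,0,0,0,0,-1],
  [1,-0.5,0,0,0,0,-1],
  [1,-0.5,0,0,0,0,-1],
])

```text
t: 4.75
tool_pos: [0.4214, -0.2535, 0.238]
tool_rot: [-2.415, -2.007, 0.0]
contact_force: [-0.3, 0.1, -0.0]
opening: 0.0171
grip_force: 39.9
```

>>> jog_arm([
  [1,-0.5,0,0,0,0,-1],
  [1,-0.36,0,0,0,0,-1],
  [0.9,0,0,0,0,0,-1],
  [0,0,0,0,0,0,-1],
  [0,0,0,0,0,0,-1],
])

```text
t: 5.25
tool_pos: [0.4156, -0.1945, 0.2383]
tool_rot: [-2.415, -2.009, 0.001]
contact_force: [-0.0, -0.2, -0.2]
opening: 0.0169
grip_force: 39.9
```

Run:
```python
from h import *
move([.4166,-.194,.122])
o=ctrl.get_obs();p,d=ctrl.get_image("wrist");np.savez("pics/w2.npz",p=p,d=d,r=o["tool_rot"],x=o["tool_pos"])
q,_=ctrl.get_image("side")
a=np.vstack([p[:,:,::-1][:,120:520],]);b=cv2.resize(q[190:300,210:320,::-1],(400,400),interpolation=cv2.INTER_CUBIC);cv2.imwrite("pics/w2.png",np.hstack([a,b]))
```

```text
t 5.25 pos [ 0.4156 -0.1945  0.2383] xax [ 0.182  0.983 -0.   ] yax [ 0.983 -0.182 -0.   ] q6 -0.417 shift [0.03 0.05 5.82]
```

View pics/w2.png

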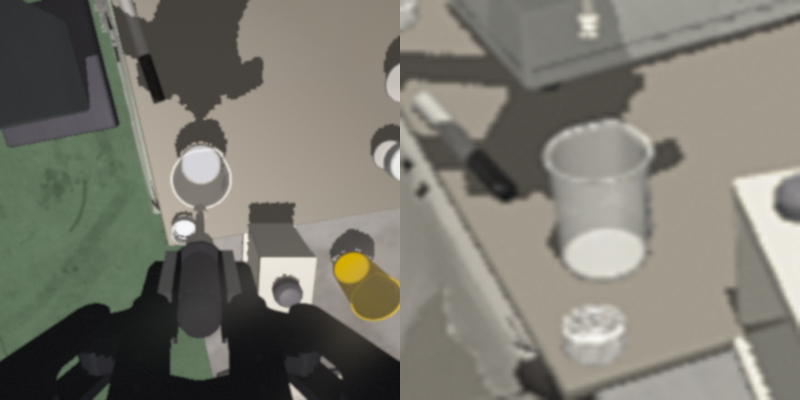

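The dipper is held upright in the fingers in the left panel. In the right panel (side camera) its ringed tip, at (588,30), is above the beaker's mouth at (598,150), so I'll descend.

>>> jog_arm([
  [0,0.05,0.7,0,0,0,-1],
  [0,0,0.8,0,0,0,-1],
  [0,0,0.8,0,0,0,-1],
  [0,0,0.8,0,0,0,-1],
  [0,0,0.8,0,0,0,-1],
  [0,0,0.8,0,0,0,-1],
  [0,0,0.8,0,0,0,-1],
  [0,0,0.3,0,0,0,-1],
])

```text
t: 6.15
tool_pos: [0.4148, -0.1938, 0.1188]
tool_rot: [-2.412, -2.004, 0.003]
contact_force: [-0.2, 0.2, 0.2]
opening: 0.0169
grip_force: 39.9
```

>>> jog_arm([
  [0,0,0,0,0,0,-1],
  [0,0,0,0,0,0,-1],
  [0,0,0,0,0,0,-1],
])

```text
t: 6.45
tool_pos: [0.4172, -0.1953, 0.1234]
tool_rot: [2.415, 2.007, 0.001]
contact_force: [0.8, -0.3, 0.1]
opening: 0.0165
grip_force: 39.9
```

Run:
```python
from h import *
np.set_printoptions(precision=4,suppress=True)
S=cam("side");print("tip pred before",proj(S,[.4156,-.1945,.2383-.094]),"seen 261.7 200.5")
t=np.load("pics/top0.npz");C=cam("top");P={}
# luminometer: well hole & knob in top view, initial image
p=t["p"];hsv=cv2.cvtColor(p,cv2.COLOR_RGB2HSV)
m=np.zeros(p.shape[:2],np.uint8);m[150:205,185:250]=hsv[150:205,185:250,2]<70
n,l,st,ce=cv2.connectedComponentsWithStats(m);i=1+st[1:,4].argmax()
c,_=cv2.findContours((l==i).astype(np.uint8),0,2);r=cv2.minAreaRect(max(c,key=cv2.contourArea));print("plate",r,on(C,*r[0],.126),[on(C,*q,.126)[:2] for q in cv2.boxPoints(r)])
print("plate corner depth heights",[dep(C,t["d"],*q)[2] for q in((203,165),(226,165))],
  "hole depth px",dep(C,t["d"],215,176))
m[:]=0;m[205:232,205:235]=hsv[205:232,205:235,2]<60
n,l,st,ce=cv2.connectedComponentsWithStats(m);i=1+st[1:,4].argmax();print("knob",st[i],ce[i],on(C,*ce[i],.112))
move([.41,-.19,.27])
```

```text
tip pred before [261.8442 201.965 ] seen 261.7 200.5
plate ((214.5, 176.5), (27.0, 27.0), 90.0) [0.6006 0.0621 0.126 ] [array([0.632 , 0.0957]), array([0.634 , 0.0321]), array([0.5694, 0.0287]), array([0.5675, 0.0918])]
plate corner depth heights [np.float64(0.12432185812366281), np.float64(0.12631041233428186)] hole depth px [0.6085 0.0696 0.0888]
knob [214 217  10   8  58] [218.3621 220.069 ] [0.4991 0.0503 0.112 ]
t 6.45 pos [ 0.4172 -0.1953  0.1234] xax [ 0.183  0.983 -0.001] yax [ 0.983 -0.183  0.002] q6 -0.416 shift [ 0.19 -0.39 -7.33]
```

>>> jog_arm([
  [0,0,-0.6,0,0,0,-1],
  [0,0,-0.9,0,0,0,-1],
  [0,0,-1,0,0,0,-1],
  [0,0,-1,0,0,0,-1],
  [0,0,-1,0,0,0,-1],
  [0,0,-1,0,0,0,-1],
  [0,0,-1,0,0,0,-1],
  [0,0,-0.6,0,0,0,-1],
])

```text
t: 7.25
tool_pos: [0.4174, -0.1954, 0.2681]
tool_rot: [2.412, 2.005, 0.002]
contact_force: [-0.1, -0.9, 0.0]
opening: 0.0171
grip_force: 39.9
```

>>> jog_arm([
  [0,0,0,0,0,-0.19,-1],
  [0,0,0,0,0,-0.19,-1],
  [0,0,0,0,0,0,-1],
])

```text
t: 7.55
tool_pos: [0.4168, -0.1949, 0.2653]
tool_rot: [2.09, 2.344, 0.0]
contact_force: [0.0, 0.3, -0.7]
opening: 0.0167
grip_force: 39.9
```

Run:
```python
from h import *
move([.6006,.0621,.265],[.993,.115])
```

```text
t 7.55 pos [ 0.4168 -0.1949  0.2653] xax [-0.114  0.993 -0.001] yax [0.993 0.114 0.001] q6 -0.714 shift [1.172e+01 1.060e+01 1.000e-02]
 turn units [ 0.001  0.001 -0.001] shift after turn [1.171e+01 1.061e+01 1.000e-02]
 turn units [ 1.000e-03 -1.000e-03  3.999e+00] shift after turn [-1.171e+01 -1.061e+01  1.000e-02]
```

>>> jog_arm([
  [0.6,0.5,0,0,0,0,-1],
  [1,0.9,0,0,0,0,-1],
  [1,0.9,0,0,0,0,-1],
  [1,0.9,0,0,0,0,-1],
  [1,0.9,0,0,0,0,-1],
  [1,0.9,0,0,0,0,-1],
  [1,0.9,0,0,0,0,-1],
  [1,0.9,0,0,0,0,-1],
])

```text
t: 8.35
tool_pos: [0.5349, -0.0273, 0.2647]
tool_rot: [2.095, 2.341, -0.0]
contact_force: [0.6, 0.1, -0.6]
opening: 0.0169
grip_force: 39.9
```

>>> jog_arm([
  [1,0.9,0,0,0,0,-1],
  [1,0.9,0,0,0,0,-1],
  [1,0.9,0,0,0,0,-1],
  [1,0.9,0,0,0,0,-1],
  [0.1,0.2,0,0,0,0,-1],
  [0,0,0,0,0,0,-1],
  [0,0,0,0,0,0,-1],
])

```text
t: 9.05
tool_pos: [0.6002, 0.0612, 0.2645]
tool_rot: [-2.092, -2.343, 0.001]
contact_force: [0.3, -0.0, -0.7]
opening: 0.0166
grip_force: 39.9
```

Run:
```python
from h import *
np.set_printoptions(precision=4,suppress=True)
move([.6006,.0621,.265])
o=ctrl.get_obs();p,d=ctrl.get_image("wrist");np.savez("pics/w3.npz",p=p,d=d,r=o["tool_rot"],x=o["tool_pos"])
q,e=ctrl.get_image("side");np.savez("pics/s3.npz",p=q,d=e)
C=cam("wrist",o);x=o["tool_pos"];print("pred tip px",proj(C,x-[0,0,.094]),"well px",proj(C,[.6006,.0621,.126]), "side tip",proj(cam("side"),x-[0,0,.094]))
a=cv2.resize(p[130:330,220:420,::-1],(400,400),interpolation=cv2.INTER_CUBIC);b=cv2.resize(q[100:200,240:340,::-1],(400,400),interpolation=cv2.INTER_CUBIC);cv2.imwrite("pics/w3.png",np.hstack([a,b]))
```

```text
t 9.05 pos [0.6002 0.0612 0.2645] xax [-0.113  0.994 -0.   ] yax [ 0.994  0.113 -0.001] q6 -0.134 shift [ 0.04  0.03 -0.03]
pred tip px [318.5172 203.4849] well px [319.212 185.818] side tip [296.4702 127.8481]
```

View pics/w3.png

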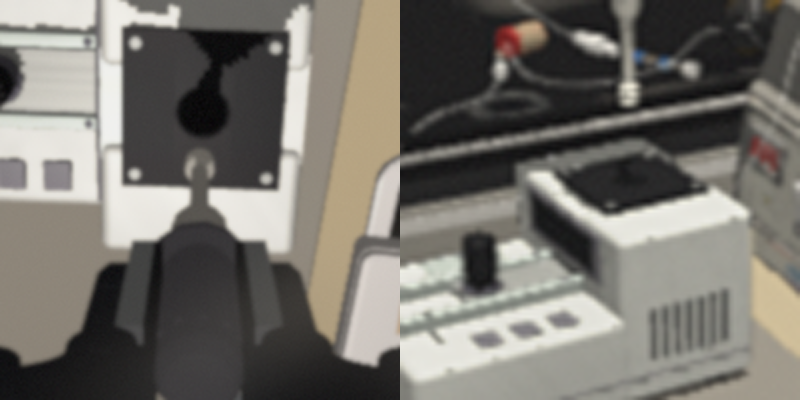

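The left panel (wrist) shows the well's hole at crop (203,110), which is (321.5,185) in the full image. The dipper's white tip is at about (200,163), or (320,211). The right panel (side) shows the tip at (628,95) above the black plate at (630,180). I'll measure both precisely.

Run:
```python
from h import *
np.set_printoptions(precision=4,suppress=True)
f=np.load("pics/w3.npz");C=cam("wrist",dict(tool_rot=f["r"],tool_pos=f["x"]));d=f["d"];p=f["p"]
g=p.max(2)
for v in range(168,206,4):print(v,g[v,304:340:2])
Rt=R.from_rotvec(f["r"])
def tool(P):return Rt.inv().apply(P-f["x"])
vv,uu=np.mgrid[190:262,295:345];P=np.array([dep(C,d,u,v) for u,v in zip(uu.ravel(),vv.ravel())]);T=tool(P)
for a in np.arange(.02,.10,.01):
    k=(T[:,2]>a)&(T[:,2]<a+.01)&(abs(T[:,1])<.014)&(abs(T[:,0])<.025)
    if k.sum()>3:print("z",a.round(3),k.sum(),"x max",T[k,0].max(),"y mid",(T[k,1].min()+T[k,1].max())/2,"w",np.ptp(T[k,1]))
print("lowest",np.sort(T[(abs(T[:,1])<.014)&(T[:,2]<.12),2])[-5:])
s=np.load("pics/s3.npz");h=s["p"].min(2)[112:130,288:306];print(h)
S=cam("side")
for u,v in((320,211),(320,208),(320,205)):print(v,dep(C,d,u,v),tool(dep(C,d,u,v)))
# plate
m=np.zeros(g.shape,np.uint8);print("plate z",[dep(C,d,u,v)[2].round(4) for u,v in((290,160),(350,200),(295,205),(350,170))])
```

```text
168 [62 63 66 66 67 65 65 62 50 24 13 15 14 35 59 62 62 58]
172 [63 64 67 67 67 66 63 46 17 15 13 12 16 44 62 63 61 57]
176 [62 63 68 65 52 28 18 11 10 14 13 12 18 41 59 63 60 57]
180 [63 64 57 33 12 13 13 14 11  9 12 13 13 16 31 52 59 55]
184 [64 61 42 18 10 15 14  9 10 10 11 11 13 11 19 42 55 57]
188 [63 62 47 16 10 13  9  9  9 12 10 12 13 14 21 42 57 57]
192 [65 65 62 38 14  9 14 10 12 12 14 10 10 16 35 55 59 59]
196 [64 65 67 67 55 37 27 16 17 19 20 23 39 53 62 63 58 58]
200 [64 65 67 66 66 66 65 63 60 60 61 63 63 63 63 61 57 59]
204 [65 64 67 66 66 68 78 88 89 82 71 64 62 64 62 61 58 57]
z 0.02 187 x max 0.005926553662103834 y mid 0.0006525052894680778 w 0.014899603712370625
z 0.03 4 x max 0.004336282210427712 y mid 0.0006747969982322348 w 0.011635202401191282
z 0.04 47 x max 0.0008748334059785751 y mid 0.0006961877943775716 w 0.005464402395868973
z 0.05 54 x max 0.0008331736816305755 y mid 0.0007385270114072752 w 0.005674093187631497
z 0.06 52 x max 0.0007906621414218266 y mid 0.00105943102412677 w 0.005311668653048594
z 0.07 104 x max 0.0022896521071853067 y mid 0.000747005677
[... 1053 characters left out ...]
4  44  38]
 [ 35  37  43  45  45  43  70 118 147 166 153 102  50  32  30  29  25  25]
 [ 36  38  37  41  38  33  60 121 167 176 142  85  35  21  21  22  19  20]
 [ 30  29  27  29  29  21  37  78 107 111  86  48  23  21  22  33  45  56]
 [ 25  25  22  21  21  20  19  25  35  40  44  52  71  86  89  93 103 114]
 [ 22  21  21  24  34  47  56  64  76  89  99 114 137 156 155 149 141 135]
 [ 61  77  84  88  94 105 116 130 142 145 141 137 142 141 128 116 101  90]]
211 [0.6011 0.0621 0.1888] [0.0008 0.0011 0.0757]
208 [0.601  0.0634 0.1863] [0.0021 0.0011 0.0782]
205 [0.6011 0.063  0.1788] [0.0017 0.0011 0.0857]
plate z [np.float64(0.1276), np.float64(0.1261), np.float64(0.1264), np.float64(0.1254)]
```

Run:
```python
from h import *
np.set_printoptions(precision=4,suppress=True)
f=np.load("pics/w3.npz");C=cam("wrist",dict(tool_rot=f["r"],tool_pos=f["x"]))
w=on(C,321,186,.1262);Rt=R.from_rotvec(f["r"]);off=Rt.apply([-.0023,.0009,0])
print("well",w,"dipper axis",f["x"]+off,"err in tool mm",Rt.inv().apply(w-f["x"]-off)*1000)
T=cam("top");t=np.load("pics/top0.npz");print("top hole check",on(T,215,177,.126),on(T,*((160+156/2.8),(130+131/2.8)),.126))
move([w[0]-off[0],w[1]-off[1],.20])
```

```text
well [0.6021 0.0622 0.1262] dipper axis [0.6013 0.059  0.2645] err in tool mm [  3.1124   1.219  138.2658]
top hole check [0.5994 0.0609 0.126 ] [0.6    0.0592 0.126 ]
t 9.15 pos [0.6001 0.061  0.2646] xax [-0.113  0.994 -0.   ] yax [ 0.994  0.113 -0.   ] q6 -0.135 shift [0.16 0.06 3.23]
```

>>> jog_arm([
  [0.15,0.06,0.4,0,0,0,-1],
  [0,0,0.5,0,0,0,-1],
  [0,0,0.5,0,0,0,-1],
  [0,0,0.4,0,0,0,-1],
  [0,0,0,0,0,0,-1],
  [0,0,0,0,0,0,-1],
])

```text
t: 9.75
tool_pos: [0.6012, 0.0649, 0.228]
tool_rot: [-2.09, -2.344, 0.001]
contact_force: [-0.8, -0.1, 0.0]
opening: 0.017
grip_force: 39.9
```

Run:
```python
from h import *
o=ctrl.get_obs();p,d=ctrl.get_image("wrist");np.savez("pics/w4.npz",p=p,d=d,r=o["tool_rot"],x=o["tool_pos"])
q,e=ctrl.get_image("side")
move([.6021,.0622,.135])
C=cam("wrist",o);print("well px",proj(C,[.6021,.0622,.1262]))
Rt=R.from_rotvec(o["tool_rot"])
print("tip px",proj(C,o["tool_pos"]+Rt.apply([-.0023,.0009,.089])))
a=cv2.resize(p[160:260,270:370,::-1],(400,400),interpolation=cv2.INTER_CUBIC);b=cv2.resize(q[110:180,260:330,::-1],(400,400),interpolation=cv2.INTER_CUBIC);cv2.imwrite("pics/w4.png",np.hstack([a,b]))
```

```text
t 9.85 pos [0.6017 0.0649 0.229 ] xax [-0.114  0.993 -0.   ] yax [0.993 0.114 0.001] q6 -0.13 shift [-0.14  0.    4.7 ]
well px [319.35170496 203.71432614]
tip px [319.68658171 208.77409219]
```

View pics/w4.png

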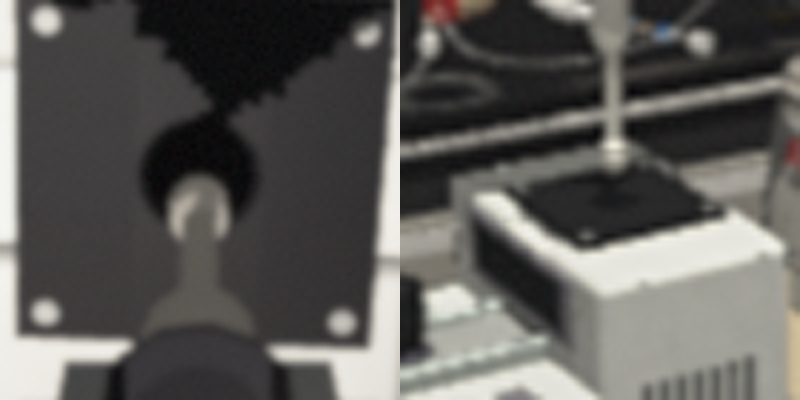

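The tip's disc sits over the hole: the hole's centre is at crop (200,172), and the tip is at (198,200) and still 13 mm higher, which agrees with the projection. I'll descend.

>>> jog_arm([
  [-0.03,0,0.4,0,0,0,-1],
  [0,0,0.5,0,0,0,-1],
  [0,0,0.5,0,0,0,-1],
  [0,0,0.5,0,0,0,-1],
  [0,0,0.4,0,0,0,-1],
  [0,0,0.4,0,0,0,-1],
])

```text
t: 10.45
tool_pos: [0.6012, 0.0643, 0.1734]
tool_rot: [-2.09, -2.345, 0.001]
contact_force: [-0.7, 0.4, -0.3]
opening: 0.0168
grip_force: 39.9
```

>>> jog_arm([
  [0,0,0.4,0,0,0,-1],
  [0,0,0.4,0,0,0,-1],
  [0,0,0.4,0,0,0,-1],
  [0,0,0.2,0,0,0,-1],
  [0,0,0.2,0,0,0,-1],
  [0,0,0,0,0,0,-1],
])

```text
t: 11.05
tool_pos: [0.6012, 0.0643, 0.1419]
tool_rot: [-2.09, -2.345, 0.001]
contact_force: [0.7, 0.1, -0.1]
opening: 0.0172
grip_force: 39.9
```

>>> jog_arm([
  [0,0,0.1,0,0,0,-1],
  [0,0,0.1,0,0,0,-1],
  [0,0,0,0,0,0,-1],
])

```text
t: 11.35
tool_pos: [0.6014, 0.0643, 0.1384]
tool_rot: [-2.09, -2.345, 0.0]
contact_force: [0.1, 0.1, 0.1]
opening: 0.0168
grip_force: 39.9
```

>>> jog_arm([
  [0,0,0.08,0,0,0,-1],
  [0,0,0,0,0,0,-1],
])

```text
t: 11.55
tool_pos: [0.6014, 0.0643, 0.1368]
tool_rot: [-2.09, -2.345, 0.0]
contact_force: [-0.2, 0.4, -0.2]
opening: 0.0168
grip_force: 39.9
```

>>> jog_arm([
  [0,0,0.08,0,0,0,-1],
  [0,0,0,0,0,0,-1],
])

```text
t: 11.75
tool_pos: [0.6013, 0.0643, 0.1351]
tool_rot: [-2.09, -2.345, 0.0]
contact_force: [-0.0, 0.6, -1.0]
opening: 0.0168
grip_force: 39.9
```

>>> jog_arm([
  [0,0,0.06,0,0,0,-1],
  [0,0,0,0,0,0,-1],
])

```text
t: 11.95
tool_pos: [0.6016, 0.0643, 0.1345]
tool_rot: [2.09, 2.345, 0.0]
contact_force: [-1.3, 0.4, 1.1]
opening: 0.0169
grip_force: 40.1
```

>>> jog_arm([
  [0,0,0.06,0,0,0,-1],
  [0,0,0,0,0,0,-1],
])

```text
t: 12.15
tool_pos: [0.6018, 0.0643, 0.1345]
tool_rot: [2.09, 2.345, 0.0]
contact_force: [-3.0, -0.2, 7.1]
opening: 0.0171
grip_force: 40.6
```

The shoulder is seated: 7 N upward and no further travel. I'll release and rise.

>>> jog_arm([
  [0,0,-0.05,0,0,0,0],
  [0,0,0,0,0,0,0],
  [0,0,0,0,0,0,0],
  [0,0,0,0,0,0,0],
  [0,0,0,0,0,0,0],
])

```text
t: 12.65
tool_pos: [0.6013, 0.0643, 0.1336]
tool_rot: [-2.09, -2.345, 0.0]
contact_force: [0.0, 0.3, 0.2]
opening: 0.0427
grip_force: 0.0
```

>>> jog_arm([
  [0,0,-0.4,0,0,0,0],
  [0,0,-0.8,0,0,0,0],
  [0,0,-0.8,0,0,0,0],
  [0,0,-0.8,0,0,0,0],
  [0,0,-0.8,0,0,0,0],
  [0,0,-0.8,0,0,0,0],
  [0,0,-0.8,0,0,0,0],
])

```text
t: 13.35
tool_pos: [0.6015, 0.0643, 0.2397]
tool_rot: [2.09, 2.345, 0.001]
contact_force: [-0.4, 0.4, -1.0]
opening: 0.0426
grip_force: 0.0
```

Run:
```python
from h import *
w=np.array([.6021,.0622]);k=np.array([.4991,.0503]);print(np.linalg.norm(w-k),(w-k)/np.linalg.norm(w-k))
move([.5010,.0503,.235],w-k)
```

```text
0.10368514840612418 [0.99339203 0.11477054]
t 13.35 pos [0.6015 0.0643 0.2397] xax [-0.114  0.993 -0.   ] yax [0.993 0.114 0.001] q6 -0.131 shift [-0.12 -5.07  0.23]
 turn units [ 0.001  0.    -0.001] shift after turn [-0.12 -5.07  0.24]
 turn units [ 0.000e+00 -2.000e-03  3.999e+00] shift after turn [0.12 5.07 0.24]
```

>>> jog_arm([
  [0,-0.6,0,0,0,0,0],
  [0,-0.9,0,0,0,0,0],
  [0,-0.9,0,0,0,0,0],
  [0,-0.9,0,0,0,0,0],
  [-0.12,-0.9,0,0,0,0,0],
  [0,-0.8,0,0,0,0,0],
  [0,0,0,0,0,0,0],
  [0,0,0,0,0,0,0],
])

```text
t: 14.15
tool_pos: [0.5019, 0.0505, 0.2375]
tool_rot: [-2.091, -2.345, 0.0]
contact_force: [0.7, 0.2, 0.5]
opening: 0.0424
grip_force: 0.0
```

Run:
```python
from h import *
np.set_printoptions(precision=4,suppress=True)
o=ctrl.get_obs();p,d=ctrl.get_image("wrist");np.savez("pics/w5.npz",p=p,d=d,r=o["tool_rot"],x=o["tool_pos"])
q,e=ctrl.get_image("side");np.savez("pics/s5.npz",p=q,d=e)
move([.5010,.0503,.235])
C=cam("wrist",o);S=cam("side");print("knob top px",proj(C,[.5,.0503,.1125]),"well",proj(C,[.6021,.0622,.126]))
print("side dipper top pred",proj(S,[.6021,.0622,.172]),"shoulder",proj(S,[.6021,.0622,.126]))
a=cv2.resize(p[100:300,220:420,::-1],(400,400),interpolation=cv2.INTER_CUBIC);b=cv2.resize(q[100:200,240:340,::-1],(400,400),interpolation=cv2.INTER_CUBIC);cv2.imwrite("pics/w5.png",np.hstack([a,b]))
```

```text
t 14.25 pos [0.5025 0.0505 0.2377] xax [-0.114  0.993  0.   ] yax [ 0.993  0.114 -0.   ] q6 -0.162 shift [-0.   -0.08  0.13]
knob top px [316.1687 191.3715] well [447.5839 196.1203]
side dipper top pred [297.017  126.9684] shoulder [297.4967 144.9512]
```

View pics/w5.png

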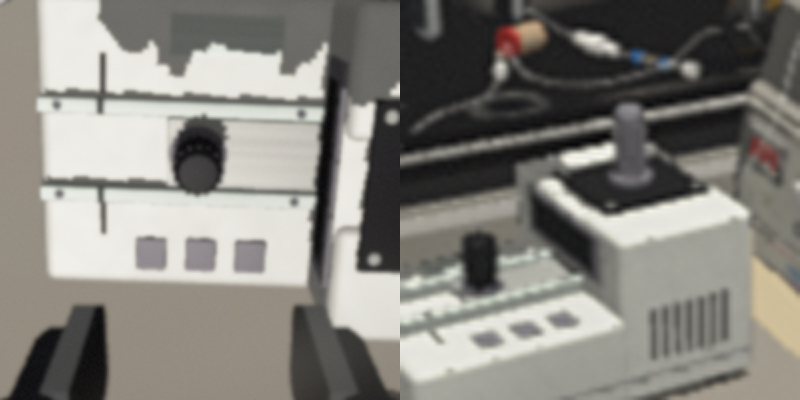

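The wrist panel shows the knob's top at crop (200,172), which is (320,186) in full. The slide's front edge is near crop x=169 and the mark lines are at (102,82) and (103,212). The side panel shows the dipper standing upright in the well with its flange on the black plate at (630,178).

Run:
```python
from h import *
np.set_printoptions(precision=4,suppress=True)
f=np.load("pics/w5.npz");C=cam("wrist",dict(tool_rot=f["r"],tool_pos=f["x"]));d=f["d"]
Rt=R.from_rotvec(f["r"])
k=on(C,319.7,186,.1125);print("knob",k,"depth",dep(C,d,320,186))
vv,uu=np.mgrid[170:200,300:340];P=np.array([dep(C,d,u,v) for u,v in zip(uu.ravel(),vv.ravel())]);K=P[(P[:,2]>.108)&(P[:,2]<.117)]
c=(K.min(0)+K.max(0))/2;print(len(K),c,np.ptp(K,0))
tl=lambda P:Rt.inv().apply(P-f["x"])*1000
a,b=on(C,271,150,.081),on(C,271.5,197,.081)
print("tool mm knob",tl(k),tl(c),"mark",tl(a),tl(b),"edge",tl(on(C,304.7,177,.0785)))
s=np.load("pics/s5.npz");S=cam("side");x=cross(ray(C,319.7,186),ray(S,359.5-240+0+240-239.5+240 if 0 else 240+80*.25,100+236*.25));print("two-view knob top",x)
move([c[0],c[1],.079],)
```

```text
knob [0.5023 0.0552 0.1125] depth [0.5026 0.0553 0.1128]
492 [0.5019 0.0544 0.1115] [0.0216 0.0214 0.0066]
tool mm knob [  4.5645   0.9795 125.0024] [  3.8797   0.4241 126.0216] mark [ 28.5762 -41.8497 156.5121] [-14.8492 -43.3015 156.5092] edge [  3.4559 -12.6076 159.0049]
two-view knob top (array([0.5026, 0.055 , 0.1122]), np.float64(0.0004184515320991485))
t 14.25 pos [0.5025 0.0505 0.2377] xax [-0.114  0.993  0.   ] yax [ 0.993  0.114 -0.   ] q6 -0.162 shift [ 0.2  -0.01  7.93]
```

>>> jog_arm([
  [0.22,0.02,0.7,0,0,0,0],
  [0,0,1,0,0,0,0],
  [0,0,1,0,0,0,0],
  [0,0,1,0,0,0,0],
  [0,0,1,0,0,0,0],
  [0,0,1,0,0,0,0],
  [0,0,1,0,0,0,0],
  [0,0,0.7,0,0,0,0],
])

```text
t: 15.05
tool_pos: [0.5011, 0.0553, 0.087]
tool_rot: [-2.088, -2.343, 0.003]
contact_force: [-0.1, 0.3, -0.4]
opening: 0.0429
grip_force: 0.0
```

>>> jog_arm([
  [0,0,0.15,0,0,0,0],
  [0,0,0,0,0,0,0],
  [0,0,0,0,0,0,0],
])

```text
t: 15.35
tool_pos: [0.5031, 0.055, 0.0878]
tool_rot: [2.09, 2.344, 0.002]
contact_force: [0.3, 0.2, -0.3]
opening: 0.0427
grip_force: 0.0
```

Run:
```python
from h import *
move([.5025,.0550,.084]);print(ctrl.get_obs()["contact_force"])
```

```text
t 15.35 pos [0.5031 0.055  0.0878] xax [-0.114  0.993 -0.   ] yax [0.993 0.114 0.002] q6 -0.153 shift [ 0.   -0.03  0.19]
[ 0.34150393  0.21021122 -0.34830345]
```

>>> jog_arm([
  [0,0,0.15,0,0,0,-1],
  [0,0,0,0,0,0,-1],
  [0,0,0,0,0,0,-1],
  [0,0,0,0,0,0,-1],
  [0,0,0,0,0,0,-1],
  [0,0,0,0,0,0,-1],
], grip_force=60)

```text
t: 15.95
tool_pos: [0.5011, 0.0547, 0.0848]
tool_rot: [-2.089, -2.344, 0.005]
contact_force: [-8.3, -0.4, 8.1]
opening: 0.0182
grip_force: 58.7
```

Run:
```python
from h import *
o=ctrl.get_obs();print(o["tool_pos"],o["contact_force"],o["opening"],o["grip_force"])
```

```text
[0.50105982 0.05467959 0.08484186] [-8.34835308 -0.43005492  8.07795434] 0.01822753239673938 58.73246246483177
```

>>> jog_arm([
  [0,0,-0.1,0,0,0,-1],
  [0,-0.15,0,0,0,0,-1],
  [-0.01,-0.25,0,0,0,0,-1],
  [-0.01,-0.25,0,0,0,0,-1],
  [-0.01,-0.25,0,0,0,0,-1],
  [-0.01,-0.25,0,0,0,0,-1],
  [0,-0.2,0,0,0,0,-1],
  [0,0,0,0,0,0,-1],
])

```text
t: 16.75
tool_pos: [0.475, 0.0526, 0.0851]
tool_rot: [-2.09, -2.343, -0.006]
contact_force: [6.0, 6.9, -11.9]
opening: 0.0176
grip_force: 59.0
```

Run:
```python
from h import *
np.set_printoptions(precision=4,suppress=True)
o=ctrl.get_obs();p,d=ctrl.get_image("wrist");np.savez("pics/w6.npz",p=p,d=d,r=o["tool_rot"],x=o["tool_pos"])
q,e=ctrl.get_image("side");np.savez("pics/s6.npz",p=q,d=e)
print(o["tool_pos"],o["contact_force"],o["opening"])
C=cam("wrist",o);Rt=R.from_rotvec(o["tool_rot"])
lx=Rt.apply([.025,1,0]);lx/=np.linalg.norm(lx);k0=np.array([.5025,.0550])
print("lumx",lx,"travel",-(o["tool_pos"]-[*k0,0])@lx)
tp,td=ctrl.get_image("top")
a=cv2.resize(p[0:300,170:470,::-1],(400,400),interpolation=cv2.INTER_CUBIC);b=cv2.resize(q[130:200,230:300,::-1],(400,400),interpolation=cv2.INTER_CUBIC);cv2.imwrite("pics/w6.png",np.hstack([a,b]))
```

```text
[0.475  0.0526 0.0851] [  5.9713   6.9323 -11.8629] 0.017611984872841498
lumx [0.9903 0.1389 0.0016] travel 0.027395254513173095
```

View pics/w6.png

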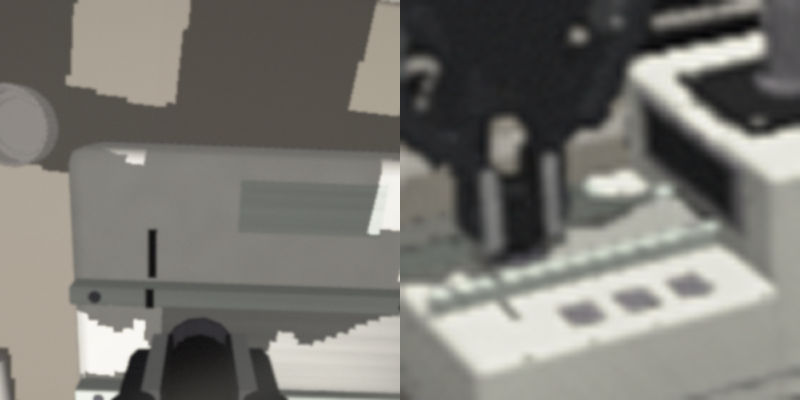

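The wrist panel shows the mark at crop x≈151 (rows 230 to 307) and the slide's front edge at about (161,320). The knob is gripped, and the edge is still a few mm short. The side panel shows the fingers on the knob. I'll measure the edge-to-mark gap.

Run:
```python
from h import *
np.set_printoptions(precision=4,suppress=True)
f=np.load("pics/w6.npz");C=cam("wrist",dict(tool_rot=f["r"],tool_pos=f["x"]));d=f["d"];g=f["p"].max(2)
print("mark rows");[print(v,g[v,274:296]) for v in (218,226,229)]
print("edge rows, cols 276..305");[print(v,g[v,276:306:1]) for v in range(232,262,4)]
print([dep(C,d,u,v)[2].round(4) for u,v in((286,242),(298,242),(283,222))])
Rt=R.from_rotvec(f["r"])
for u in(290,291,292):
    print(u,Rt.inv().apply(on(C,u,240,.0785)-f["x"])*1000)
print("mark",Rt.inv().apply(on(C,282.5,222,.081)-f["x"])*1000)
```

```text
mark rows
218 [109 109 108 103  87  63  37  28  26  29  49  78  98 106 107 108 106 107
 107 107 108 106]
226 [112 113 111 107  91  63  34  23  19  25  46  80 102 112 114 113 113 112
 113 113 112 113]
229 [114 114 113 109  94  68  42  32  27  33  51  81 104 112 113 112 111 109
 107 108 107 106]
edge rows, cols 276..305
232 [129 129 127 123 121 118 120 120 120 125 128 130 130 130 124 113  97  91
  90  92  91  90  90  92  91  91  90  91  93  91]
236 [128 128 130 129 131 130 130 130 130 131 131 131 129 129 122 110  97  91
  91  91  91  91  90  91  91  91  91  92  90  92]
240 [211 204 180 149 133 130 130 130 130 131 130 131 130 128 120 106  97  92
  93  93  94  93  93  93  92  92  93  93  93  90]
244 [248 244 222 168 136 130 131 129 130 130 132 132 130 127 120 105  94  91
  91  89  90  91  89  88  82  74  64  55  53  52]
248 [244 228 182 142 131 130 129 128 129 129 128 129 127 124 118 104  91  88
  88  89  85  78  69  56  52  50  51  52  53  55]
252 [243 222 168 135 130 129 127 122 109  94  87  85  85  85  85  84  85  83
  78  65  44  29  25  33  42  49  53  52  54  54]
256 [247 245 242 235 210 162 127 110  94  85  85  83  83  84  85  84  84  81
  72  53  34  25  24  31  40  47  47  41  36  32]
260 [226 226 225 223 216 197 166 123  93  83  84  84  84  85  84  83  83  77
  61  39  24  23  26  27  31  31  25  21  18  19]
[np.float64(0.0733), np.float64(0.0792), np.float64(0.0829)]
290 [ 11.1868 -13.5046   6.584 ]
291 [ 11.1863 -13.0252   6.5847]
292 [ 11.1859 -12.5457   6.5854]
mark [ 21.4546 -16.5064   4.1176]
```

>>> jog_arm([
  [0,-0.1,0.03,0,0,0,-1],
  [0,-0.1,0.02,0,0,0,-1],
  [0,0,0,0,0,0,-1],
  [0,0,0,0,0,0,-1],
  [0,0,0,0,0,0,-1],
])

```text
t: 17.4
tool_pos: [0.4722, 0.0524, 0.085]
tool_rot: [-2.09, -2.344, -0.008]
contact_force: [6.8, 6.5, -9.5]
opening: 0.0177
grip_force: 59.3
```

```bash
cat > gap.py <<'E'
from h import *
np.set_printoptions(precision=4,suppress=True)
o=ctrl.get_obs();p,d=ctrl.get_image("wrist");g=p.max(2).astype(float)
C=cam("wrist",o);Rt=R.from_rotvec(o["tool_rot"])
print(o["tool_pos"],o["contact_force"],o["opening"],o["grip_force"])
mk=270+g[216:222,270:305].mean(0).argmin()
row=g[234:241,275:305].mean(0);e=275.5+np.diff(row)[6:].argmin()+6
a=Rt.inv().apply(on(C,mk,219,.081)-o["tool_pos"])*1000;b=Rt.inv().apply(on(C,e,237,.0785)-o["tool_pos"])*1000
print("mark col",mk,a,"edge col",e,b,"gap mm (edge behind mark)",b[1]-(a[1]-.03*(a[0]-b[0])))
print(g[219,270:305].astype(int));print(row.astype(int))
E
python3 gap.py
```

```text
[0.4722 0.0524 0.085 ] [ 6.8455  6.4826 -9.5091] 0.01772629380621344 59.32889185845852
mark col 288 [ 22.9602 -13.9108   4.0764] edge col 290.5 [ 12.7776 -13.2184   6.5381] gap mm (edge behind mark) 0.9978862981675753
[110 111 111 112 110 111 110 110 110 111 111 110 109 104  88  63  35  22
  21  26  39  67  92 105 108 109 109 109 109 108 107 108 107 108 108]
[159 153 148 145 143 139 132 130 130 130 130 130 130 130 127 120 106  95
  91  91  91  91  91  91  91  92  92  91  91  91]
```

>>> jog_arm([
  [0,-0.05,0.01,0,0,0,-1],
  [0,0,0,0,0,0,-1],
  [0,0,0,0,0,0,-1],
  [0,0,0,0,0,0,-1],
])

```text
t: 17.85
tool_pos: [0.4714, 0.0523, 0.085]
tool_rot: [-2.091, -2.344, -0.009]
contact_force: [6.1, 7.6, -8.4]
opening: 0.0181
grip_force: 59.4
```

```bash
python3 gap.py
python3 - <<'E'
from h import *
q,e=ctrl.get_image("side");s=np.load("pics/s5.npz")
print("dipper region change",np.abs(q[122:150,288:306].astype(int)-s["p"][122:150,288:306]).mean(), "beaker",np.abs(q[222:262,248:282].astype(int)-np.load("pics/side0.npz")["p"][222:262,248:282]).mean())
E
```

```text
[0.4714 0.0523 0.085 ] [ 6.1244  7.5553 -8.4453] 0.018104769854311642 59.39562686719
mark col 290 [ 22.9649 -12.9859   4.064 ] edge col 290.5 [ 12.7851 -13.2167   6.5217] gap mm (edge behind mark) 0.0745821750797866
[110 111 111 110 110 110 110 110 110 110 109 110 110 110 107 102  83  54
  31  23  21  25  46  78 100 109 108 108 109 108 109 108 109 108 109]
[157 157 149 136 129 129 129 128 129 129 130 130 130 130 127 119 106  95
  92  91  91  91  92  92  91  91  91  91  92  91]
dipper region change 0.8227513227513228 beaker 2.757107843137255
```

The edge is level with the mark, and the dipper and beaker haven't moved. Handing in.

```bash
python3 -c "
from station import ctrl
print(ctrl.finish_job())"
```

```text
the job is handed in; nothing more can be done
None
```

I handed the job in at about 18 s of the 54 s allowed: the dipper was dipped in the beaker and hung fully home in the well, and the gripper holds the shutter within about 0.1 mm of the mark by my measurement; the judge returned no verdict.

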